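# Fit the spacer sleeve and stand the drive module on the workpiece carrier

### The arm

A 6-joint arm with a two-finger parallel gripper is mounted at the origin on the work surface. World frame = base frame: x ahead of the robot, y to its left, z up, the work surface at z = 0. Lengths are in m, angles in rad, forces in N, time in s.
With the tool pointing down it reaches from about 0.35 to 0.975 m from the base axis. Payload 4.9 kg.
Tool frame: the origin (TCP) lies on the centre line of the jaws, within the pads' length; the fingertips stand 22 mm ahead of it and the grasp point (between the pads) lies 3 mm ahead of it (manip.tcp_to_tips is the distance from the TCP to the fingertips, in m); z points along the fingers, x is the direction in which the jaws open and shut, and the axes are right-handed (so a half turn about z gives the same grasp; the last joint's range is limited). The gripper opens to 85 mm and grips with 20 to 120 N. Pads are 22 mm wide; open, the fingers measure 114 mm over their backs; the gripper's body (76 mm by 85 mm) begins 54 mm behind the grasp point. The pads swing forward as they close: fully open they stand 13 mm farther back than shut.
Start: joints at [-1.374, 0.053, 1.613, -0, 1.476, -0.119], TCP at [0.194, -0.594, 0.253] pointing down, gripper open.
Joint ranges: [-3.01, 3.01], [-1.01, 2.22], [0.06, 2.58], [-1.02, 4.17], [0.09, 2.62], [-3.14, 3.14]. Speed limits (rad/s): [2.57, 2.57, 3.14, 3.14, 3.14, 3.14].

### API

Orientations are given as a unit quaternion [w, x, y, z].
In Python, from plant import manip gives the robot as it stands.
- The arm moves only by the shell command python3 -m pendant 'ROWS'. ROWS is a JSON object of lists of equal length, an entry for each row: "linear": the shift along the tool's x, y, z in cm, a list of three; "rotation": the turn, a rotation vector about the tool's x, y, z in degrees, a list of three; "grip": the closure, from 0 (fully open) to 1 (shut). A call has exactly 10 rows; each row is the pose to reach, as a shift and turn from the pose commanded when the call began, along the tool's axes at that moment; what a row does not reach only later rows make up. A row lasts 1/12 s, in which the tool goes at most 41.7 mm and 7.16 degrees, less where a joint would pass 70% of its speed; a pose out of reach is approached as far as the arm can. A call with a gripper value outside its range is refused whole. The fingers move at their own pace and stop on an object; the grip force is fixed at half the most. Time passes only in rows, so rows that repeat a pose let the fingers close, or fill a call up. It gives the time, the measured TCP pose, the force and the opening at its end, in the units of the state.
- manip.state(): the state, without advancing time (a new reading comes with each control period).
- manip.grab_frame(name): name is "scene" or "top" or "wrist"; returns the picture (384x512x3 uint8, red, green, blue); there is no depth.
- manip.calibration(name): a dict with "fx", "fy", "cx", "cy" (pixels), "cam_to_world" (4x4, takes a point from camera to world coordinates). Camera axes: x right, y up, looking along -z (the intrinsics and any distortion apply to the point x, -y, -z); pixel columns grow to the right and rows downward; lengths in m; the calibration is good to about 2 mm. A picture is of the moment at which its call begins: read the wrist's pose just before it. calibration takes no time and is no camera call; for the wrist camera it gives the pose at the moment of the call.
- manip.job_done(): hands the job in, once; it reports no verdict.
The state is a dict: "time": time; "joint_pos": joint angles; "joint_vel": joint speeds; "joint_efforts": joint torques, N m; "tool_pos": TCP position; "tool_rot": TCP orientation; "contact_force": force on the tool from outside, world axes, zero at the start; "ft_torque": the same for the moment, N m; "gripper_width": opening from 0.0 (shut) to 1.0 (fully open).
Only numpy, scipy, OpenCV 4.12 (cv2) and the standard library are available. Lean on these libraries where they do the work, as an engineer would, in place of code of your own. Each camera call takes 0.05 s, during which the arm holds its last target. There are 200 camera calls.

### The job

Load the grey workpiece carrier for the next station: first slide the blue spacer sleeve over the upright steel shaft and lower it under control until it sits fully home on the dark shoulder, without letting it drop. Then take the orange drive module from its leaning rest and stand it upright on its thin edge, silver end up, inside the yellow outline on the carrier. Leave the bearing, the jar and the screwdriver where they are.

Things in the scene. Friction and masses are not known exactly. Their poses are not given: they have to be found in the camera images.
- carrier: Fixed grey plate on the table, 160 (x) x 280 (y) x 12 mm thick. Origin: centre of its underside, on the table; z up. On it, at y = -80 mm, stands a dark steel shoulder (56 mm diameter, 20 mm high) with a bright steel shaft, 30 mm diameter, 85 mm long above the shoulder, its top 7 mm tapered to 21 mm diameter. At y = +70 mm a yellow painted outline (no height) marks the bay.
- seat (a point): Centre of the shoulder's top face at the foot of the shaft, 32 mm above the table, where the sleeve must sit. Axes as the carrier's; z is the shaft's axis.
- shaft_tip (a point): Centre of the shaft's top, 117 mm above the table.
- bay (a point): Centre of the yellow outline, on the carrier's top face (12 mm above the table). Axes as the carrier's: the outline is 60 mm (x) by 120 mm (y) inside, so the module's 90 mm width goes along y and its 26 mm thickness along x.
- sleeve: Loose blue anodised tube, 50 mm outside diameter, 32.5 mm bore (wall 8.75 mm), 70 mm long, standing upright on the parts tray. Origin: centre of its lower end; z up its axis.
- sleeve_mid (a point): Centre of the sleeve, halfway (35 mm) along its axis.
- rest: Fixed white rest on the table that holds the module leaning 0.4 rad (23 degrees) from upright, its top towards the rest's -x (roughly towards the robot). Origin: centre of the rest, at table height. The rest's 10 mm thick back supports the module's lower 50 mm only; the upper 60 mm is free on both faces. The module's foot is 36 mm above the table.
- module: Loose orange flat casing, 26 mm thick (x), 90 mm wide (y), 110 mm tall (z), with a silver top end and cooling ribs 1 mm proud (look only). Origin: centre of its lower thin edge face; z points to its silver top. At the start it leans in the rest.
- foot_left (a point): Middle of the thickness at the +y end of the module's lower edge (45 mm from its origin).
- foot_right (a point): Middle of the thickness at the -y end of the module's lower edge (45 mm from its origin).
- tray: Fixed black parts tray with a blue rim 4 mm high, 200 (x) x 120 (y) mm, floor 8 mm above the table; the sleeve and the bearing stand on it, about 95 mm apart along its x. Origin: centre of its underside.
- bearing: Loose steel ring bearing, 60 mm diameter, 20 mm bore, 22 mm high, on the tray; not needed, leave it.
- jar: Loose closed jar, 56 mm diameter, 65 mm high, standing beyond the carrier; leave it. Origin: centre of its underside.
- driver: Loose screwdriver with an orange handle, 190 mm long, lying beyond the carrier; leave it. Its x axis runs along it towards the tip.

How it is judged:
On the way, in this order (a step that is already met when the one before it is completed fails the run):
1. the sleeve sits fully home on the shoulder, let go (z of sleeve_mid in the frame of seat between 0.031 and 0.039 m and horizontal distance between sleeve_mid and seat below 0.004 m and angle between the z axis of sleeve and the z axis of carrier, either way round below 0.06 rad and contact force between the fingers and sleeve below 0.1 N and linear speed of sleeve below 0.02 m/s), for 0.2 s.
2. the module stands upright inside the yellow outline, let go (angle between module's own z axis and vertical below 0.06 rad and x of foot_left in the frame of bay between -0.02 and 0.02 m and y of foot_left in the frame of bay between -0.064 and 0.064 m and z of foot_left in the frame of bay between -0.004 and 0.004 m and x of foot_right in the frame of bay between -0.02 and 0.02 m and y of foot_right in the frame of bay between -0.064 and 0.064 m and z of foot_right in the frame of bay between -0.004 and 0.004 m and contact force between the fingers and module below 0.1 N and linear speed of module below 0.02 m/s), for 0.2 s.
At the end, for the whole second after the job is handed in: Sleeve on the shaft, home on the shoulder (4 mm in height and off axis, 0.06 rad); module standing on its foot on the carrier, silver end up, plumb within 0.06 rad, both ends of its foot inside the outline (20 mm of the centre line, 64 mm along it); both released and at rest (all of step 1 and all of step 2); the robot touches nothing.
It fails at once if the sleeve drops down the shaft (faster than 0.45 m/s while around it) (horizontal distance between sleeve_mid and seat below 0.006 m and z of sleeve_mid in the frame of seat below 0.118 m and linear speed of sleeve above 0.45 m/s).
It fails at once if the bearing, the jar or the screwdriver is moved more than 30 mm (distance of any of bearing, jar, driver from where it was at the start of the episode above 0.03 m).
It also fails if it takes over 61 s, if anything falls off the work surface, if the arm or the gripper's body presses on something with over 40 N, if the wrist force passes 120 N, or if a joint passes its speed limit or range.

## Working session

There is one attempt and no reset: what is moved stays moved. The work goes in short steps, Python scripts to look and compute and a shell command to move; the robot and the scene stay as the last step left them, time stands still between calls to the robot, and variables do not carry over. Pictures are saved under pics/ and viewed, about 8 in all and at most 12, crops included, and the job is handed in when it is done.

```bash
ls; mkdir -p pics
cat > h.py <<'E'
import numpy as np, cv2
from plant import manip
def grab(n,f=None):
    c=manip.calibration(n); im=manip.grab_frame(n)
    if f: cv2.imwrite('pics/'+f,im[:,:,::-1])
    return im,c
def ray(c,u,v):
    T=np.array(c['cam_to_world']); d=np.array([(u-c['cx'])/c['fx'],-(v-c['cy'])/c['fy'],-1.])
    return T[:3,3],T[:3,:3]@(d/np.linalg.norm(d))
def onplane(c,u,v,z):
    o,d=ray(c,u,v); return o+d*(z-o[2])/d[2]
def tri(*r):
    A=0;b=0
    for o,d in r:
        P=np.eye(3)-np.outer(d,d); A=A+P; b=b+P@o
    x=np.linalg.solve(A,b); return x,[np.linalg.norm((np.eye(3)-np.outer(d,d))@(x-o)) for o,d in r]
def proj(c,p):
    T=np.array(c['cam_to_world']); q=T[:3,:3].T@(np.array(p)-T[:3,3])
    return c['cx']+c['fx']*q[0]/-q[2], c['cy']-c['fy']*q[1]/-q[2]
E
python3 - <<'E'
from h import *
np.set_printoptions(precision=4,suppress=True)
for n in ['scene','top','wrist']:
    im,c=grab(n,n+'0.png'); print(n,c)
    
a=[cv2.imread(f'pics/{n}0.png') for n in ['scene','top']]
print(manip.state())
E
```

```text
pics
scene {'fx': 354.5468821862393, 'fy': 354.5468821862393, 'cx': 256.0635676981374, 'cy': 191.09028663301837, 'cam_to_world': array([[ 0.0523, -0.8481,  0.5273,  1.064 ],
       [ 0.9985,  0.0516, -0.0161,  0.0113],
       [-0.0136,  0.5273,  0.8495,  0.8832],
       [ 0.    ,  0.    ,  0.    ,  1.    ]])}
top {'fx': 454.9673599822005, 'fy': 454.9673599822005, 'cx': 257.8869974419585, 'cy': 192.1896805001255, 'cam_to_world': array([[-0.0107,  0.9925, -0.1221,  0.4479],
       [-0.9997, -0.0134, -0.0216,  0.0133],
       [-0.023 ,  0.1218,  0.9923,  1.3609],
       [ 0.    ,  0.    ,  0.    ,  1.    ]])}
wrist {'fx': 308.90552928522226, 'fy': 308.90552928522226, 'cx': 255.54940896681364, 'cy': 188.88824328628044, 'cam_to_world': array([[ 0.3106,  0.9051,  0.2904,  0.2692],
       [-0.9505,  0.2964,  0.0929, -0.5678],
       [-0.002 , -0.3049,  0.9524,  0.3721],
       [ 0.    ,  0.    ,  0.    ,  1.    ]])}
{'time': 0.15, 'joint_pos': array([-1.374 ,  0.0532,  1.614 ,  0.    ,  1.476 , -0.119 ]), 'joint_vel': array([ 0.0006, -0.0022, -0.0046, -0.    ,  0.0024, -0.0001]), 'joint_efforts': array([  0.0005, -39.4245, -37.0721,  -0.0001,   0.0047,   0.    ]), 'tool_pos': array([ 0.194 , -0.5936,  0.2523]), 'tool_rot': array([-0.0005,  0.8095, -0.5871, -0.0006]), 'contact_force': array([-0.56  , -0.1147,  0.856 ]), 'ft_torque': array([-0.0156, -0.0067,  0.0533]), 'gripper_width': 0.9966049728854051}
```

View pics/scene0.png

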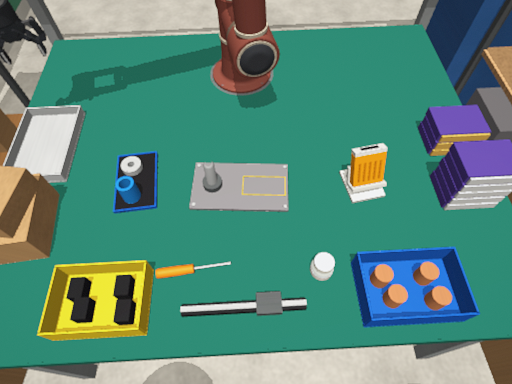

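View pics/top0.png

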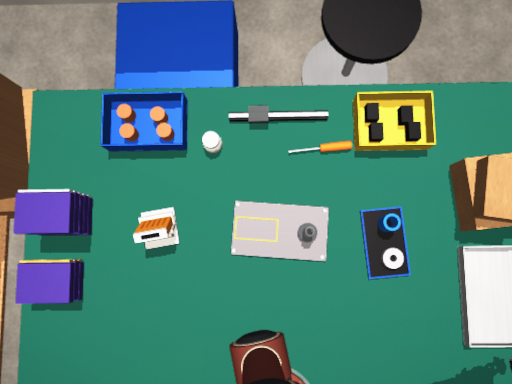

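The scene view shows the sleeve at about (127,190), bearing (131,165), shaft (211,170), yellow bay (265,186) and module (368,165). In the top view the sleeve is at (392,222), shaft (308,232), bay (256,229) and module (155,230). Next I'll measure coarsely from both views.

Run:
```python
from h import *
np.set_printoptions(precision=4,suppress=True)
I={};C={}
for n in ['scene','top']:
    I[n]=cv2.imread(f'pics/{n}0.png'); C[n]=manip.calibration(n)
def blobs(n,lo,hi,amin=15):
    h=cv2.cvtColor(I[n],cv2.COLOR_BGR2HSV); m=cv2.inRange(h,lo,hi)
    cs,_=cv2.findContours(m,cv2.RETR_EXTERNAL,cv2.CHAIN_APPROX_NONE)
    for c in cs:
        if cv2.contourArea(c)>amin:
            yield c
for n in I:
    print(n)
    for c in blobs(n,(22,100,100),(34,255,255)):
        r=cv2.minAreaRect(c); print(' yellow',np.round(cv2.boxPoints(r).ravel(),1), r[1], 'ctr',r[0], onplane(C[n],*r[0],.012), [onplane(C[n],*p,.012)[:2].round(3).tolist() for p in cv2.boxPoints(r)])
    for c in blobs(n,(95,150,90),(115,255,255)):
        r=cv2.minAreaRect(c); print(' blue',r)
    for c in blobs(n,(8,150,120),(21,255,255)):
        r=cv2.minAreaRect(c); print(' orange',r)
c=C['top']
for nm,u,v,z in [('sleeve',392,222,.078),('shaft',308,232,.117),('mod',155,230,.13),('bearing',393,258,.03)]:
    print(nm,onplane(c,u,v,z))
for n in I: I[n]=cv2.resize(I[n],None,fx=5,fy=5,interpolation=cv2.INTER_CUBIC)
a=I['scene'][135*5:215*5,105*5:225*5]; b=I['top'][195*5:265*5,290*5:410*5]
cv2.imwrite('pics/crop1.png',np.vstack([a,b])[:, :] if 0 else cv2.resize(np.vstack([a,b]),(480,600)))
a=I['scene'][135*5:210*5,335*5:395*5]; b=I['top'][200*5:255*5,125*5:185*5]
cv2.imwrite('pics/crop2.png',cv2.resize(np.vstack([a,b]),(277,600)))
```

```text
scene
 yellow [157.8 271.6 191.  266.9 191.2 268.7 158.1 273.4] (1.8384777307510376, 33.51686477661133) ctr (174.51998901367188, 270.13995361328125) [ 0.7475 -0.1921  0.012 ] [[0.749, -0.234], [0.741, -0.15], [0.746, -0.15], [0.754, -0.233]]
 yellow [ 33.2 265.4 152.5 258.9 156.5 334.7  37.3 341.1] (75.83523559570312, 119.39326477050781) ctr (94.89366149902344, 300.0327453613281) [ 0.8123 -0.3818  0.012 ] [[0.714, -0.558], [0.714, -0.252], [0.901, -0.223], [0.9, -0.498]]
 yellow [242. 176. 285. 176. 285. 195. 242. 195.] (19.0, 43.0) ctr (263.5, 185.5) [0.5054 0.0505 0.012 ] [[0.468, -0.011], [0.476, 0.116], [0.542, 0.11], [0.534, -0.013]]
 yellow [442.  135.3 489.  133.  489.  134.8 442.1 137.1] (1.8027344942092896, 47.04163360595703) ctr (465.5023498535156, 135.0486602783203) [0.3546 0.7023 0.012 ] [[0.351, 0.628], [0.351, 0.779], [0.358, 0.776], [0.358, 0.626]]
 blue ((414.8537902832031, 285.9851989746094), (76.4522933959961, 125.17235565185547), 86.67259216308594)
 blue ((134.5746612548828, 181.99095153808594), (43.9474983215332, 62.87938690185547), 1.2188752889633179)
 blue ((472
[... 1673 characters left out ...]
26], [0.92, -0.497], [0.738, -0.491], [0.735, -0.258]]
 blue ((385.2186279296875, 242.28018188476562), (70.74918365478516, 42.92314529418945), 82.99872589111328)
 blue ((142.0, 118.0), (54.0, 84.0), 90.0)
 blue ((173.97152709960938, 44.46349334716797), (86.8740005493164, 119.53507995605469), 88.93909454345703)
 orange ((152.94834899902344, 224.0017547607422), (13.095666885375977, 36.357704162597656), 88.02507019042969)
 orange ((368.0, 147.5), (3.0, 18.0), 90.0)
 orange ((335.506103515625, 146.05487060546875), (8.392796516418457, 31.693851470947266), 83.6598129272461)
sleeve [ 0.5165 -0.3336  0.078 ]
shaft [ 0.49   -0.0948  0.117 ]
mod [0.4998 0.3203 0.13  ]
bearing [ 0.4156 -0.3446  0.03  ]
```

```bash
cat >> h.py <<'E'
from scipy.spatial.transform import Rotation as Ro
np.set_printoptions(precision=4,suppress=True)
def tool():
    s=manip.state(); q=s['tool_rot']; return s['tool_pos'],Ro.from_quat([q[1],q[2],q[3],q[0]]),s
def Rdown(yaw,tilt=0):   # tool x at yaw (rad), z down; then tilt about tool y (rad)
    c,s=np.cos(yaw),np.sin(yaw)
    return Ro.from_matrix(np.array([[c,s,0],[s,-c,0],[0,0,-1]]))*Ro.from_rotvec([0,tilt,0])
def delta(pos,R=None):
    p,r,s=tool(); R=R or r
    print('t',s['time'],'at',p,'yaw/tool x',r.as_matrix()[:,0],'z',r.as_matrix()[:,2],'w',s['gripper_width'],'F',s['contact_force'],'j',s['joint_pos'])
    print('LINEAR cm',r.inv().apply(np.array(pos)-p)*100,'ROT deg',np.degrees((r.inv()*R).as_rotvec()))
E
python3 - <<'E'
from h import *
delta([.5165,-.334,.25],Rdown(-np.pi/2))
E
```

```text
t 0.15 at [ 0.194  -0.5936  0.2523] yaw/tool x [ 0.3106 -0.9505 -0.0016] z [-0.0003  0.0016 -1.    ] w 0.9966049728854051 F [-0.56   -0.1147  0.856 ] j [-1.374   0.0532  1.614   0.      1.476  -0.119 ]
LINEAR cm [-14.6649 -38.7169   0.2643] ROT deg [ 0.0032  0.0926 18.0936]
```

```bash
python3 -m pendant '{"linear":[[-0.7,-1.9,0],[-2,-5.2,0],[-3.6,-9.4,0],[-5.2,-13.6,0],[-6.7,-17.8,0.1],[-8.3,-22,0.1],[-9.9,-26.2,0.1],[-11.4,-30.3,0.2],[-12.9,-34.2,0.2],[-14,-37,0.2]],"rotation":[[0,0,1],[0,0,3],[0,0,5],[0,0,7],[0,0,9],[0,0,11],[0,0,13],[0,0,15],[0,0,17],[0,0,18.1]],"grip":[0,0,0,0,0,0,0,0,0,0]}'
python3 -m pendant '{"linear":[[-0.4,-1,0],[-0.7,-1.7,0],[-0.7,-1.7,0],[-0.7,-1.7,0],[-0.7,-1.7,0],[-0.7,-1.7,0],[-0.7,-1.7,0],[-0.7,-1.7,0],[-0.7,-1.7,0],[-0.7,-1.7,0]],"rotation":[[0,0,0],[0,0,0],[0,0,0],[0,0,0],[0,0,0],[0,0,0],[0,0,0],[0,0,0],[0,0,0],[0,0,0]],"grip":[0,0,0,0,0,0,0,0,0,0]}'
python3 - <<'E'
from h import *
im,c=grab('wrist','w1.png'); np.save('w1.npy',c,allow_pickle=True)
delta([.5165,-.334,.25],Rdown(-np.pi/2))
print(proj(c,[.5165,-.334,.078]),proj(c,[.5165,-.334,.008]))
E
```

```text
time: 0.98
tool_pos: [0.4984, -0.3485, 0.251]
tool_rot: [-0.0, -0.707, 0.708, 0.0]
contact_force: [1.3, -0.6, -0.1]
gripper_width: 0.999
time: 1.82
tool_pos: [0.514, -0.3435, 0.2514]
tool_rot: [0.0, -0.707, 0.707, -0.0]
contact_force: [-0.1, -0.4, 0.5]
gripper_width: 0.996
t 1.8667 at [ 0.5141 -0.3434  0.2514] yaw/tool x [-0.0004 -1.      0.    ] z [ 0. -0. -1.] w 1.0035149718966199 F [-0.0642  0.1782 -0.9386] j [-0.7093  0.038   1.6313  0.      1.4722  0.862 ]
LINEAR cm [-0.9424 -0.2427  0.137 ] ROT deg [-0.002  -0.0016 -0.0251]
(np.float64(247.65442144071665), np.float64(171.93947225831707)) (np.float64(249.0893429229171), np.float64(157.1316103932223))
```

View pics/w1.png

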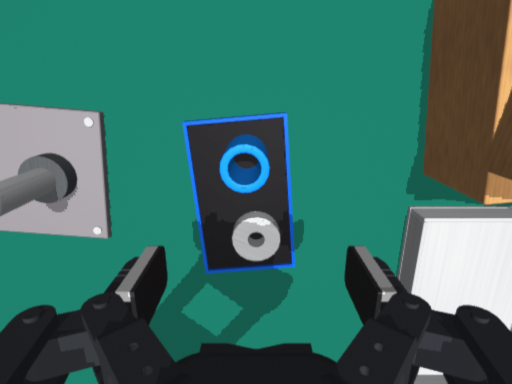

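The wrist view shows the sleeve's bright rim centred near (245,167), the bearing at (256,236), and the shaft base at (45,180) leaving the frame on the left.

```bash
cat >> h.py <<'E'
def ring(im,lo=(97,150,215),hi=(112,255,255),amin=40):
    h=cv2.cvtColor(im,cv2.COLOR_RGB2HSV); m=cv2.inRange(h,lo,hi)
    cs,_=cv2.findContours(m,cv2.RETR_EXTERNAL,cv2.CHAIN_APPROX_NONE)
    return [(cv2.fitEllipse(cv2.convexHull(c)),cv2.contourArea(c)) for c in cs if cv2.contourArea(c)>amin]
E
python3 - <<'E'
from h import *
cw=np.load('w1.npy',allow_pickle=True).item(); w=cv2.imread('pics/w1.png')[:,:,::-1]
t=cv2.imread('pics/top0.png')[:,:,::-1]; s=cv2.imread('pics/scene0.png')[:,:,::-1]
print(w[150:170,225].tolist()[::6], w[168,218:275:6].tolist()); print(t[222,380:404:2].tolist())
for n,im in (('w',w),('t',t)): print(n,ring(np.ascontiguousarray(im)))
for n,im in (('w',w),('t',t)): print(n,ring(np.ascontiguousarray(im),(97,150,180)))
E
```

```text
[[33, 59, 94], [42, 183, 253], [38, 179, 252], [40, 179, 253]] [[46, 50, 64], [38, 179, 252], [12, 62, 114], [12, 73, 134], [27, 70, 122], [35, 64, 103], [12, 73, 134], [10, 68, 125], [36, 176, 253], [49, 47, 50]]
[[13, 46, 89], [13, 43, 85], [76, 198, 251], [45, 120, 200], [29, 26, 27], [28, 27, 27], [13, 44, 86], [12, 45, 88], [16, 46, 90], [69, 176, 238], [58, 164, 243], [51, 113, 234]]
w [(((312.2930603027344, 276.3429870605469), (19.520570755004883, 43.74943161010742), 0.0), 50.5), (((244.052978515625, 167.89776611328125), (48.04501724243164, 49.520782470703125), 104.64376831054688), 1810.5), (((239.8020477294922, 168.04916381835938), (131.08761596679688, 133.65921020507812), 85.66838073730469), 657.0)]
t [(((391.5780944824219, 221.66738891601562), (16.933012008666992, 17.400718688964844), 109.47840118408203), 215.0), (((383.90576171875, 242.02487182617188), (57.335838317871094, 84.6135482788086), 169.9064483642578), 53.0), (((146.75648498535156, 122.88516998291016), (61.884613037109375, 95.35118103027344), 75.98257446289062), 1364.0), (((180.29673767089844, 78.63631439208984), (20.169849395751953, 171.33628845214844), 88.68208312988281), 1858.0)]
w [(((244.04788208007812, 167.921142578125), (48.87064743041992, 49.94068145751953), 115.59142303466797), 1855.5), (((239.34951782226562, 170.87359619140625), (107.35088348388672, 300.20599365234375), 173.8710479736328), 1032.5)]
t [(((384.845947265625, 242.29983520507812), (57.2861442565918, 84.61046600341797), 170.63038635253906), 2791.0), (((145.57276916503906, 118.17911529541016), (63.15576171875, 122.35992431640625), 87.7317886352539), 3149.5), (((189.6199493408203, 48.37417984008789), (86.7083740234375, 178.75994873046875), 79.51229858398438), 8048.0)]
```

Run:
```python
from h import *
cw=np.load('w1.npy',allow_pickle=True).item(); ct=manip.calibration('top')
print(tri(ray(cw,244.05,167.9),ray(ct,391.58,221.67)), onplane(cw,244.05,167.9,.078), onplane(ct,391.58,221.67,.078))
p=onplane(cw,244.05,167.9,.078)
# second view: shift TCP ~ -50mm x, above sleeve
delta([p[0]-.03,p[1],.20])
```

```text
(array([ 0.5188, -0.3316,  0.0761]), [np.float64(0.0017544142409044957), np.float64(0.0017544142409046848)]) [ 0.5206 -0.3305  0.078 ] [ 0.5175 -0.3324  0.078 ]
t 1.8667 at [ 0.5141 -0.3434  0.2514] yaw/tool x [-0.0004 -1.      0.    ] z [ 0. -0. -1.] w 1.0035149718966199 F [-0.0642  0.1782 -0.9386] j [-0.7093  0.038   1.6313  0.      1.4722  0.862 ]
LINEAR cm [-1.2897  2.3508  5.1369] ROT deg [0. 0. 0.]
```

```bash
python3 -m pendant '{"linear":[[-0.2,-0.1,1],[-0.4,-0.2,3],[-0.7,-0.3,5],[-1,-0.4,7],[-1.2,-0.5,8.5],[-1.2,-0.5,9.1],[-1.2,-0.5,9.1],[-1.2,-0.5,9.1],[-1.2,-0.5,9.1],[-1.2,-0.5,9.1]],"rotation":[[0,0,0],[0,0,0],[0,0,0],[0,0,0],[0,0,0],[0,0,0],[0,0,0],[0,0,0],[0,0,0],[0,0,0]],"grip":[0,0,0,0,0,0,0,0,0,0]}'
python3 - <<'E'
from h import *
im,c=grab('wrist','w2.png'); np.save('w2.npy',c,allow_pickle=True)
R=[r for r in ring(im,(97,150,190),(112,255,255),500)]; print(R)
(u,v),_,_=min(R,key=lambda r:abs(r[0][0][0]-256))[0]
cw=np.load('w1.npy',allow_pickle=True).item()
print(tri(ray(cw,244.05,167.9),ray(c,u,v)), onplane(c,u,v,.078))
p=onplane(c,u,v,.078); delta([p[0],p[1],.055])
E
```

```text
time: 2.7
tool_pos: [0.5199, -0.332, 0.162]
tool_rot: [0.0, -0.707, 0.707, -0.001]
contact_force: [0.2, -0.2, -0.6]
gripper_width: 0.996
[(((251.4653778076172, 224.49417114257812), (206.64097595214844, 224.60491943359375), 171.0198974609375), 23348.0)]
(array([ 0.536 , -0.3306,  0.1418]), [np.float64(0.0024012549708513032), np.float64(0.002401254970851356)]) [ 0.5069 -0.3274  0.078 ]
t 2.75 at [ 0.5199 -0.3319  0.1619] yaw/tool x [-0.0002 -1.      0.0017] z [ 0.002  -0.0017 -1.    ] w 1.001424148842433 F [-0.1144 -0.3998  0.4611] j [-0.6888  0.1033  1.7159 -0.      1.3198  0.8823]
LINEAR cm [-0.4688  1.3173 10.688 ] ROT deg [0. 0. 0.]
```

Run:
```python
from h import *
im=np.ascontiguousarray(cv2.imread('pics/w2.png')[:,:,::-1]); c=np.load('w2.npy',allow_pickle=True).item()
cw=np.load('w1.npy',allow_pickle=True).item()
for vm in (215,235):
  for (e,a) in ring(im,(97,150,vm),(112,255,255),800):
    (u,v),ax,_=e; print(vm,e,a,tri(ray(cw,244.05,167.9),ray(c,u,v)), onplane(c,u,v,.078))
```

```text
215 ((255.74307250976562, 206.37509155273438), (64.33184051513672, 68.41143798828125), 89.26703643798828) 3371.5 (array([ 0.5201, -0.3305,  0.076 ]), [np.float64(1.8087466690092975e-05), np.float64(1.8087466690145094e-05)]) [ 0.5209 -0.3305  0.078 ]
215 ((244.09024047851562, 183.90028381347656), (141.3190460205078, 162.65359497070312), 96.08621978759766) 1125.5 (array([ 0.441 , -0.3143, -0.2435]), [np.float64(0.0038233794949701335), np.float64(0.003823379494970133)]) [ 0.5374 -0.3224  0.078 ]
235 ((255.77345275878906, 206.3497314453125), (63.3799934387207, 68.10618591308594), 88.36788177490234) 3304.5 (array([ 0.5201, -0.3305,  0.0759]), [np.float64(3.117803092883993e-05), np.float64(3.117803092901801e-05)]) [ 0.5209 -0.3305  0.078 ]
235 ((244.54249572753906, 183.0863800048828), (125.25345611572266, 183.56524658203125), 89.0795669555664) 952.5 (array([ 0.4325, -0.3135, -0.2773]), [np.float64(0.0033693651781441097), np.float64(0.0033693651781440625)]) [ 0.538  -0.3228  0.078 ]
```

View pics/w2.png

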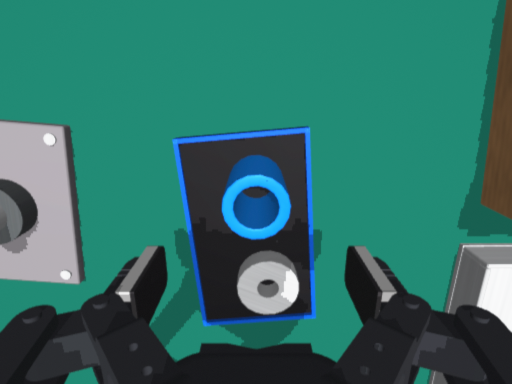

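The sleeve is at (0.5205, -0.3305), with its top measured at 0.076 m against 0.078 m in the text. I'll descend, grip and lift.

```bash
python3 -m pendant '{"linear":[[0,0,0.8],[-0.1,0,2],[-0.1,-0.1,3.5],[-0.1,-0.1,5],[-0.1,-0.1,6.5],[-0.1,-0.1,8],[-0.1,-0.1,9.2],[-0.1,-0.1,10],[-0.1,-0.1,10.1],[-0.1,-0.1,10.1]],"rotation":[[0,0,0],[0,0,0],[0,0,0],[0,0,0],[0,0,0],[0,0,0],[0,0,0],[0,0,0],[0,0,0],[0,0,0]],"grip":[0,0,0,0,0,0,0,0,0,0]}'
python3 -m pendant '{"linear":[[0,0,0],[0,0,0],[0,0,0],[0,0,0],[0,0,0],[0,0,0],[0,0,0],[0,0,0],[0,0,0],[0,0,0]],"rotation":[[0,0,0],[0,0,0],[0,0,0],[0,0,0],[0,0,0],[0,0,0],[0,0,0],[0,0,0],[0,0,0],[0,0,0]],"grip":[0.3,0.6,1,1,1,1,1,1,1,1]}'
```

```text
time: 3.58
tool_pos: [0.5199, -0.33, 0.0585]
tool_rot: [-0.0, -0.707, 0.707, 0.001]
contact_force: [0.6, -0.0, 1.1]
gripper_width: 1.0
time: 4.42
tool_pos: [0.5212, -0.3311, 0.061]
tool_rot: [0.0, -0.707, 0.707, -0.001]
contact_force: [0.5, -0.4, 6.8]
gripper_width: 0.577
```

```bash
python3 -m pendant '{"linear":[[0,0,-0.3],[0,0,-1],[0,0,-2.5],[0,0,-4.5],[0,0,-7],[0,0,-9.5],[0,0,-12],[0,0,-14],[0,0,-15.5],[0,0,-16]],"rotation":[[0,0,0],[0,0,0],[0,0,0],[0,0,0],[0,0,0],[0,0,0],[0,0,0],[0,0,0],[0,0,0],[0,0,0]],"grip":[1,1,1,1,1,1,1,1,1,1]}'
python3 -m pendant '{"linear":[[-0.7,0.3,0],[-2.5,1,0],[-5.5,2,0],[-9,3,0],[-12.5,4.1,0],[-16,5.4,0],[-19,6.5,0],[-21.5,7.3,0],[-23,7.8,0],[-23.6,8,0]],"rotation":[[0,0,0],[0,0,0],[0,0,0],[0,0,0],[0,0,0],[0,0,0],[0,0,0],[0,0,0],[0,0,0],[0,0,0]],"grip":[1,1,1,1,1,1,1,1,1,1]}'
python3 - <<'E'
from h import *
im,c=grab('wrist','w3.png'); np.save('w3.npy',c,allow_pickle=True)
delta([.49,-.095,.20])
print(proj(c,[.49,-.095,.117]),proj(c,[.49,-.095,.032]))
E
```

```text
time: 5.25
tool_pos: [0.5209, -0.3307, 0.2223]
tool_rot: [0.0, -0.707, 0.707, -0.002]
contact_force: [0.2, 0.1, -1.9]
gripper_width: 0.582
time: 6.08
tool_pos: [0.4382, -0.0916, 0.2168]
tool_rot: [0.001, 0.708, -0.706, -0.002]
contact_force: [-0.1, 0.2, -2.8]
gripper_width: 0.579
t 6.1333 at [ 0.4385 -0.0919  0.2172] yaw/tool x [ 0.0022 -1.     -0.0019] z [-0.0031  0.0019 -1.    ] w 0.5776974240779954 F [ 1.1936 -0.3342 -3.0995] j [-0.3732 -0.3674  2.0469  0.0007  1.4658  1.1952]
LINEAR cm [ 0.3299 -5.151   1.7012] ROT deg [0. 0. 0.]
(np.float64(263.423063706442), np.float64(130.00225096299997)) (np.float64(261.4916448919), np.float64(118.78082876499526))
```

View pics/w3.png

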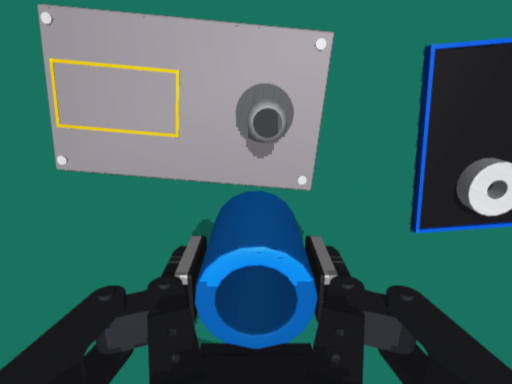

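The wrist view shows the shaft tip's dark top face at about (267,122) and the shoulder around (264,113). The bay outline runs from (51,60) to (178,136), and the held sleeve's rim is near (256,295).

Run:
```python
from h import *
im=np.ascontiguousarray(cv2.imread('pics/w3.png')[:,:,::-1]); c=np.load('w3.npy',allow_pickle=True).item()
g=cv2.cvtColor(im,cv2.COLOR_RGB2GRAY)
print(g[123,230:300:2]); print(g[80:160:2,267])
h=cv2.cvtColor(im,cv2.COLOR_RGB2HSV)
m=cv2.inRange(h,(22,100,100),(34,255,255)); cs,_=cv2.findContours(m,cv2.RETR_EXTERNAL,cv2.CHAIN_APPROX_NONE)
k=max(cs,key=cv2.contourArea); q=cv2.approxPolyDP(k,5,True)[:,0]; P=np.array([onplane(c,*p,.012) for p in q]); print(q.tolist(),P,P.mean(0),[np.linalg.norm(P[i]-P[i-1]) for i in range(len(P))])
m=cv2.inRange(h,(97,120,60),(118,255,255)); 
print(im[250:346:6,256].tolist())
# carrier plate corners
m=cv2.inRange(h,(0,0,90),(179,45,255)); m[190:]=0; cs,_=cv2.findContours(m,cv2.RETR_EXTERNAL,cv2.CHAIN_APPROX_NONE)
k=max(cs,key=cv2.contourArea); q=cv2.approxPolyDP(cv2.convexHull(k),6,True)[:,0]; P=np.array([onplane(c,*p,.012) for p in q]); print(q.tolist(),P,P.mean(0),[np.linalg.norm(P[i]-P[i-1]) for i in range(len(P))])
```

```text
[159 159 159 115  98  97  98  99  94  99 123 139  67  65  68  67  67  67
  67  68  66  68  68  66  92  99 133 121  93  99  96 154 161 161 161]
[165 162 106 102 103 103 102 102 102 106 115 131 149 167 103  67  67  67
  67  66  67  67  67  67  67  66  67  66  68 105  98  89 105 106 105 105
 106 109 139 155]
[[49, 59], [57, 126], [178, 136], [178, 70]] [[ 0.5446  0.1118  0.012 ]
 [ 0.4803  0.1167  0.012 ]
 [ 0.4703 -0.0081  0.012 ]
 [ 0.5349 -0.013   0.012 ]] [0.5075 0.0519 0.012 ] [np.float64(0.12518527472232194), np.float64(0.06447071584606119), np.float64(0.12518040171121567), np.float64(0.06474253885798484)]
[[42, 164, 243], [22, 148, 243], [16, 142, 243], [8, 53, 98], [7, 52, 97], [8, 52, 98], [9, 53, 98], [7, 52, 98], [6, 52, 98], [9, 53, 99], [8, 52, 98], [9, 52, 98], [8, 52, 98], [8, 52, 98], [15, 79, 145], [13, 98, 182]]
[[38, 4], [333, 32], [310, 189], [57, 168]] [[ 0.5917  0.1124  0.012 ]
 [ 0.5689 -0.1624  0.012 ]
 [ 0.4124 -0.1495  0.012 ]
 [ 0.4355  0.1255  0.012 ]] [ 0.5021 -0.0185  0.012 ] [np.float64(0.1567704999711406), np.float64(0.2757602728889405), np.float64(0.15694370664184795), np.float64(0.2759237635241007)]
```

Run:
```python
from h import *
im=np.ascontiguousarray(cv2.imread('pics/w3.png')[:,:,::-1]); c=np.load('w3.npy',allow_pickle=True).item()
g=cv2.cvtColor(im,cv2.COLOR_RGB2GRAY)
m=((g<80)*255).astype(np.uint8); m[:100]=0;m[150:]=0;m[:,:240]=0;m[:,290:]=0
cs,_=cv2.findContours(m,cv2.RETR_EXTERNAL,cv2.CHAIN_APPROX_NONE); k=max(cs,key=cv2.contourArea); e=cv2.fitEllipse(k); print('tip',e,onplane(c,*e[0],.117))
m=((g<118)*255).astype(np.uint8); m[:70]=0;m[150:]=0;m[:,:230]=0;m[:,300:]=0
cs,_=cv2.findContours(m,cv2.RETR_EXTERNAL,cv2.CHAIN_APPROX_NONE); k=max(cs,key=cv2.contourArea); k=k[k[:,0,1]<125]; e2=cv2.fitEllipse(k.reshape(-1,1,2)); print('shoulder',e2,onplane(c,*e2[0],.032))
# rim of held sleeve: inside bore edge + outer edge
m=((im[:,:,2]>225)&(im[:,:,0]<80)).astype(np.uint8)*255
cs,hi=cv2.findContours(m,cv2.RETR_CCOMP,cv2.CHAIN_APPROX_NONE)
for k in cs:
    if cv2.contourArea(k)>800: b=cv2.boundingRect(k); print(b,cv2.contourArea(k))
print(im[292,180:340:6].tolist())
t=cv2.imread('pics/top0.png'); print(cv2.cvtColor(t,cv2.COLOR_BGR2GRAY)[220:246:1,296:322:2])
```

```text
tip ((266.1758728027344, 122.69932556152344), (24.43848991394043, 28.248472213745117), 2.2923967838287354) [ 0.4951 -0.0969  0.117 ]
shoulder ((263.9040832519531, 113.66218566894531), (56.54971694946289, 59.93017578125), 14.565099716186523) [ 0.4948 -0.0973  0.032 ]
(200, 247, 113, 39) 1896.0
[[24, 25, 28], [17, 16, 19], [26, 26, 27], [13, 98, 182], [13, 99, 183], [13, 98, 182], [8, 53, 99], [7, 48, 89], [7, 49, 93], [6, 50, 95], [6, 51, 97], [9, 53, 98], [9, 53, 99], [9, 53, 98], [7, 52, 97], [5, 51, 95], [9, 51, 95], [7, 49, 92], [8, 48, 89], [7, 47, 87], [12, 98, 182], [13, 99, 182], [11, 97, 181], [16, 17, 20], [19, 19, 21], [24, 24, 27], [24, 25, 28]]
[[212 212 212 212 213 212 212 212 212 211 212 211 212]
 [212 212 212 212 212 212 211 212 212 212 212 212 212]
 [212 211 213 213 206 198 196 202 211 212 213 211 211]
 [212 212 212 205 170 146 141 162 202 212 211 212 212]
 [211 212 208 173 120 122 124 124 163 208 212 212 212]
 [212 212 182 123 120 121 121 123 121 186 211 211 212]
 [212 212 125 123 121 121 135 143 129 143 207 210 211]
 [212 201 117 123 119 126 158 161 154 120 194 211 
[... 295 characters left out ...]
97  82 126  83  75 111 130 125 212 210]
 [210 101 122  97  85 122 112  97 129 122 136 210 210]
 [211  94 121  95  84  94 127 129 128 119 146 211 210]
 [210 102 121  95  78  88  99 110 106 120 173 210 210]
 [210 130 118  96  74  80  85  79 105 120 185 210 211]
 [211 171 105  94  74  74  74  76 104 122 195 210 211]
 [211 185  98  89  73  74  74  77 104 127 211 211 211]
 [210 211 124  91  75  73  73  75 115 162 211 211 210]
 [211 211 164 124  94  84  84  94 134 210 211 210 210]
 [211 210 210 135 124 114 114 131 154 210 209 210 209]
 [209 210 210 135 135 135 135 135 194 209 209 209 209]
 [210 209 210 135 135 134 135 135 210 210 210 209 210]
 [209 209 209 135 135 135 135 154 209 210 209 210 210]]
```

Run:
```python
from h import *
im=np.ascontiguousarray(cv2.imread('pics/w3.png')[:,:,::-1]); c=np.load('w3.npy',allow_pickle=True).item()
m=((im[:,:,2]>150)&(im[:,:,0]<80)).astype(np.uint8)*255; m[:235]=0; m[:,:180]=0; m[:,335:]=0
cs,hi=cv2.findContours(m,cv2.RETR_CCOMP,cv2.CHAIN_APPROX_NONE)
p,r,s=tool(); print(p)
for k in cs:
    if cv2.contourArea(k)>1000:
        e=cv2.fitEllipse(cv2.convexHull(k)); 
        print(cv2.boundingRect(k),e,[onplane(c,*e[0],p[2]+dz)-p for dz in (.015,.017,.019)])
ct=manip.calibration('top'); print(tri(ray(c,266.2,122.7),ray(ct,308.8,231.4)))
d=delta([.4951,-.0969,.185],Rdown(-np.pi/2))
```

```text
[ 0.4385 -0.0919  0.2172]
(195, 245, 122, 103) ((255.72940063476562, 296.68133544921875), (102.8230209350586, 121.92637634277344), 90.1831283569336) [array([-0.    ,  0.0019,  0.015 ]), array([0.0015, 0.0019, 0.017 ]), array([0.003 , 0.0019, 0.019 ])]
(213, 265, 86, 71) ((255.47193908691406, 299.7785949707031), (70.75282287597656, 84.91944885253906), 89.91861724853516) [array([-0.0015,  0.002 ,  0.015 ]), array([0.0001, 0.002 , 0.017 ]), array([0.0016, 0.002 , 0.019 ])]
(array([ 0.4926, -0.0982,  0.0962]), [np.float64(0.0007241893199264485), np.float64(0.0007241893199264399)])
t 6.1333 at [ 0.4385 -0.0919  0.2172] yaw/tool x [ 0.0022 -1.     -0.0019] z [-0.0031  0.0019 -1.    ] w 0.5776974240779954 F [ 1.1936 -0.3342 -3.0995] j [-0.3732 -0.3674  2.0469  0.0007  1.4658  1.1952]
LINEAR cm [ 0.5239 -5.6653  3.1992] ROT deg [0.1779 0.1115 0.129 ]
```

```bash
python3 -m pendant '{"linear":[[0.1,-0.2,0.4],[0.3,-0.6,1],[0.5,-1.1,1.8],[0.6,-1.5,2.4],[0.7,-1.6,2.7],[0.7,-1.6,2.7],[0.7,-1.6,2.7],[0.7,-1.6,2.7],[0.7,-1.6,2.7],[0.7,-1.6,2.7]],"rotation":[[0,0,0],[0,0,0],[0,0,0],[0,0,0],[0,0,0],[0,0,0],[0,0,0],[0,0,0],[0,0,0],[0,0,0]],"grip":[1,1,1,1,1,1,1,1,1,1]}'
python3 - <<'E'
from h import *
im,c=grab('wrist','w4.png'); np.save('w4.npy',c,allow_pickle=True); c3=np.load('w3.npy',allow_pickle=True).item()
p,r,s=tool(); g=cv2.cvtColor(im,cv2.COLOR_RGB2GRAY)
u,v=proj(c,[.4951,-.0969,.117]); print('expect',u,v)
m=np.zeros_like(g); u0,v0=int(u),int(v); m[v0-28:v0+28,u0-28:u0+28]=(g[v0-28:v0+28,u0-28:u0+28]<80)*255
cs,_=cv2.findContours(m,cv2.RETR_EXTERNAL,cv2.CHAIN_APPROX_NONE)
for k in cs:
    if cv2.contourArea(k)>150:
        e=cv2.fitEllipse(k); print('tip',e,onplane(c,*e[0],.117),tri(ray(c,*e[0]),ray(c3,266.18,122.7)))
m=((im[:,:,2]>150)&(im[:,:,0]<80)).astype(np.uint8)*255; m[:235]=0; m[:,:180]=0; m[:,335:]=0
cs,hi=cv2.findContours(m,cv2.RETR_CCOMP,cv2.CHAIN_APPROX_NONE)
for k in cs:
    if cv2.contourArea(k)>1000:
        e=cv2.fitEllipse(cv2.convexHull(k)); print(e,onplane(c,*e[0],p[2]+.017)-p)
delta([.4943,-.0988,.185])
E
```

```text
time: 6.97
tool_pos: [0.4564, -0.1013, 0.1928]
tool_rot: [0.0, -0.707, 0.707, -0.0]
contact_force: [-0.1, 0.2, -2.7]
gripper_width: 0.577
expect 251.40677162255292 155.89268375982437
tip ((252.5050811767578, 154.21978759765625), (25.32181739807129, 30.239532470703125), 93.82878112792969) [ 0.4962 -0.0976  0.117 ] (array([ 0.4937, -0.0974,  0.1043]), [np.float64(0.00011412976236829229), np.float64(0.00011412976236827595)])
((255.5199737548828, 296.6446533203125), (102.29932403564453, 121.5285415649414), 89.87281036376953) [0.0015 0.0017 0.017 ]
((255.51962280273438, 299.8002624511719), (70.74454498291016, 85.04563903808594), 90.24939727783203) [0.     0.0017 0.017 ]
t 7.0167 at [ 0.4564 -0.1013  0.1928] yaw/tool x [-0.     -1.      0.0003] z [ 0.0008 -0.0003 -1.    ] w 0.5806454427659292 F [-0.1708 -0.0928 -2.0916] j [-0.3778 -0.2955  2.0332 -0.      1.4031  1.1931]
LINEAR cm [-0.2492 -3.7893  0.779 ] ROT deg [0. 0. 0.]
```

```bash
python3 -m pendant '{"linear":[[0,-0.3,0],[-0.1,-1,0],[-0.1,-2,0],[-0.2,-3,0],[-0.2,-3.6,0],[-0.2,-3.8,0.3],[-0.2,-3.8,0.8],[-0.2,-3.8,1.1],[-0.2,-3.8,1.2],[-0.2,-3.8,1.2]],"rotation":[[0,0,0],[0,0,0],[0,0,0],[0,0,0],[0,0,0],[0,0,0],[0,0,0],[0,0,0],[0,0,0],[0,0,0]],"grip":[1,1,1,1,1,1,1,1,1,1]}'
python3 - <<'E'
from h import *
im,c=grab('scene','s2.png'); im2,c2=grab('top','t2.png'); im3,c3=grab('wrist','w5.png')
delta([.4947,-.0991,.180])
a=cv2.resize(im[120:210,165:285],None,fx=5,fy=5,interpolation=cv2.INTER_CUBIC)
cv2.imwrite('pics/s2c.png',a[:,:,::-1])
E
```

```text
time: 7.85
tool_pos: [0.4935, -0.0991, 0.1794]
tool_rot: [-0.0, -0.707, 0.707, 0.001]
contact_force: [-0.0, -0.3, -3.5]
gripper_width: 0.58
t 8.0 at [ 0.4941 -0.0993  0.1805] yaw/tool x [-0.0003 -1.      0.0001] z [ 0.0002 -0.0001 -1.    ] w 0.5789281464439178 F [-0.7969  0.2043 -2.4187] j [-0.3461 -0.1856  1.9636 -0.      1.3634  1.225 ]
LINEAR cm [-0.0215 -0.055   0.0458] ROT deg [0. 0. 0.]
```

View pics/s2c.png

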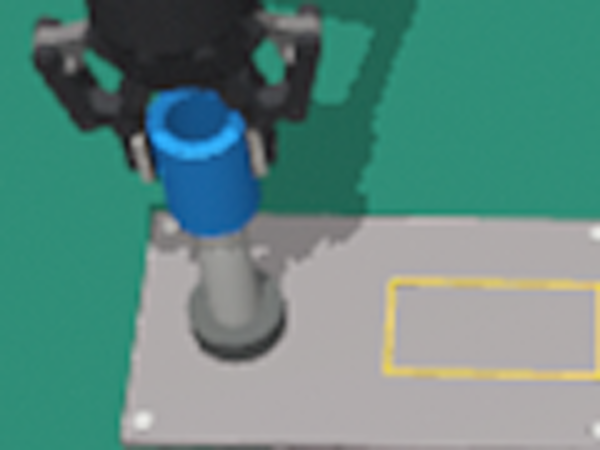

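The scene crop shows the sleeve just above the shaft tip. The two axes line up to about 1 mm (sleeve axis at crop x≈221, shaft at 224). I'll lower it slowly past the taper.

```bash
python3 -m pendant '{"linear":[[0,0,0.2],[0,0,0.4],[0,0,0.6],[0,0,0.8],[0,0,1.0],[0,0,1.2],[0,0,1.4],[0,0,1.6],[0,0,1.6],[0,0,1.6]],"rotation":[[0,0,0],[0,0,0],[0,0,0],[0,0,0],[0,0,0],[0,0,0],[0,0,0],[0,0,0],[0,0,0],[0,0,0]],"grip":[1,1,1,1,1,1,1,1,1,1]}'
python3 -c "
from h import *
delta([.4947,-.0991,.18])"
```

```text
time: 8.83
tool_pos: [0.4943, -0.0993, 0.1643]
tool_rot: [0.0, -0.707, 0.707, -0.0]
contact_force: [0.1, 0.0, -2.9]
gripper_width: 0.577
t 8.8333 at [ 0.4943 -0.0993  0.1643] yaw/tool x [-0.0001 -1.     -0.    ] z [ 0.0001  0.     -1.    ] w 0.5770992634355986 F [ 0.0897  0.0272 -2.9135] j [-0.3459 -0.1686  1.977   0.      1.3331  1.225 ]
LINEAR cm [-0.0163 -0.0373 -1.5711] ROT deg [0. 0. 0.]
```

```bash
python3 -m pendant '{"linear":[[0,0,0.1],[0,0,0.2],[0,0,0.3],[0,0,0.4],[0,0,0.5],[0,0,0.6],[0,0,0.7],[0,0,0.8],[0,0,0.8],[0,0,0.8]],"rotation":[[0,0,0],[0,0,0],[0,0,0],[0,0,0],[0,0,0],[0,0,0],[0,0,0],[0,0,0],[0,0,0],[0,0,0]],"grip":[1,1,1,1,1,1,1,1,1,1]}'
python3 -c "
from h import *
s=manip.state();print(s['contact_force'],s['ft_torque'])"
```

```text
time: 9.67
tool_pos: [0.4947, -0.0994, 0.1566]
tool_rot: [0.0, -0.707, 0.707, -0.001]
contact_force: [4.6, -0.0, -1.5]
gripper_width: 0.578
[ 4.624  -0.0106 -1.4974] [-0.0255 -0.9285 -0.0525]
```

```bash
python3 -m pendant '{"linear":[[0,-0.05,0],[0,-0.1,0],[0,-0.1,0.1],[0,-0.1,0.2],[0,-0.1,0.3],[0,-0.1,0.4],[0,-0.1,0.5],[0,-0.1,0.6],[0,-0.1,0.6],[0,-0.1,0.6]],"rotation":[[0,0,0],[0,0,0],[0,0,0],[0,0,0],[0,0,0],[0,0,0],[0,0,0],[0,0,0],[0,0,0],[0,0,0]],"grip":[1,1,1,1,1,1,1,1,1,1]}'
python3 -c "
from h import *
s=manip.state();print(s['contact_force'],s['ft_torque'])"
```

```text
time: 10.5
tool_pos: [0.4951, -0.0992, 0.15]
tool_rot: [-0.0, -0.707, 0.707, 0.0]
contact_force: [3.4, 0.2, -3.7]
gripper_width: 0.578
[ 3.3668  0.2242 -3.7245] [-0.0111 -0.6287 -0.038 ]
```

```bash
python3 -m pendant '{"linear":[[0,-0.06,0],[0,-0.12,0.1],[0,-0.12,0.3],[0,-0.12,0.5],[0,-0.12,0.8],[0,-0.12,1.1],[0,-0.12,1.4],[0,-0.12,1.6],[0,-0.12,1.6],[0,-0.12,1.6]],"rotation":[[0,0,0],[0,0,0],[0,0,0],[0,0,0],[0,0,0],[0,0,0],[0,0,0],[0,0,0],[0,0,0],[0,0,0]],"grip":[1,1,1,1,1,1,1,1,1,1]}'
python3 -c "
from h import *
s=manip.state();print(s['contact_force'],s['ft_torque'])"
```

```text
time: 11.33
tool_pos: [0.4963, -0.0992, 0.1341]
tool_rot: [-0.0, -0.707, 0.707, 0.0]
contact_force: [0.7, -0.3, -2.7]
gripper_width: 0.576
[ 0.6802 -0.3132 -2.6517] [ 0.0265 -0.0176 -0.0343]
```

```bash
python3 -m pendant '{"linear":[[0,0,0.2],[0,0,0.6],[0,0,1.1],[0,0,1.7],[0,0,2.3],[0,0,2.9],[0,0,3.5],[0,0,4.0],[0,0,4.3],[0,0,4.3]],"rotation":[[0,0,0],[0,0,0],[0,0,0],[0,0,0],[0,0,0],[0,0,0],[0,0,0],[0,0,0],[0,0,0],[0,0,0]],"grip":[1,1,1,1,1,1,1,1,1,1]}'
python3 -m pendant '{"linear":[[0,0,0.05],[0,0,0.1],[0,0,0.15],[0,0,0.2],[0,0,0.25],[0,0,0.3],[0,0,0.35],[0,0,0.4],[0,0,0.4],[0,0,0.4]],"rotation":[[0,0,0],[0,0,0],[0,0,0],[0,0,0],[0,0,0],[0,0,0],[0,0,0],[0,0,0],[0,0,0],[0,0,0]],"grip":[1,1,1,1,1,1,1,1,1,1]}'
```

```text
time: 12.17
tool_pos: [0.4959, -0.099, 0.0902]
tool_rot: [-0.0, -0.707, 0.707, 0.001]
contact_force: [0.6, 0.1, -3.6]
gripper_width: 0.579
time: 13.0
tool_pos: [0.4964, -0.0992, 0.0873]
tool_rot: [-0.0, -0.707, 0.707, 0.0]
contact_force: [0.5, 0.0, -2.3]
gripper_width: 0.574
```

```bash
python3 -m pendant '{"linear":[[0,0,0.05],[0,0,0.1],[0,0,0.15],[0,0,0.2],[0,0,0.25],[0,0,0.3],[0,0,0.3],[0,0,0.3],[0,0,0.3],[0,0,0.3]],"rotation":[[0,0,0],[0,0,0],[0,0,0],[0,0,0],[0,0,0],[0,0,0],[0,0,0],[0,0,0],[0,0,0],[0,0,0]],"grip":[1,1,1,1,1,1,1,1,1,1]}'
```

```text
time: 13.83
tool_pos: [0.4966, -0.0993, 0.0851]
tool_rot: [-0.0, -0.707, 0.707, 0.0]
contact_force: [-4.5, 1.5, 6.0]
gripper_width: 0.577
```

Contact registers at TCP z≈0.085, the expected seated height. I'll release, look, then retreat upward.

```bash
python3 -m pendant '{"linear":[[0,0,0],[0,0,0],[0,0,0],[0,0,0],[0,0,0],[0,0,0],[0,0,0],[0,0,0],[0,0,0],[0,0,0]],"rotation":[[0,0,0],[0,0,0],[0,0,0],[0,0,0],[0,0,0],[0,0,0],[0,0,0],[0,0,0],[0,0,0],[0,0,0]],"grip":[0.9,0.8,0.7,0.6,0.5,0.4,0.2,0,0,0]}'
python3 -m pendant '{"linear":[[0,0,-0.3],[0,0,-1],[0,0,-2.2],[0,0,-4],[0,0,-6.5],[0,0,-9.5],[0,0,-12.5],[0,0,-15],[0,0,-16.5],[0,0,-17]],"rotation":[[0,0,0],[0,0,0],[0,0,0],[0,0,0],[0,0,0],[0,0,0],[0,0,0],[0,0,0],[0,0,0],[0,0,0]],"grip":[0,0,0,0,0,0,0,0,0,0]}'
python3 - <<'E'
from h import *
im,c=grab('scene','s3.png'); im3,c3=grab('wrist','w6.png'); np.save('w6.npy',c3,allow_pickle=True)
delta([.47,.32,.25],Rdown(0))
for e,a in ring(im3,(97,150,215),(112,255,255),500): print(e,a,onplane(c3,*e[0],.102))
print('home rim expects',proj(c3,[.4955,-.0973,.102]))
a=cv2.resize(im[120:210,165:285],None,fx=3,fy=3,interpolation=cv2.INTER_CUBIC)
b=cv2.resize(im[130:210,320:410],None,fx=4,fy=4,interpolation=cv2.INTER_CUBIC)
H=max(a.shape[0],b.shape[0]); f=np.zeros((H,a.shape[1]+b.shape[1],3),np.uint8); f[:a.shape[0],:a.shape[1]]=a; f[:b.shape[0],a.shape[1]:]=b
cv2.imwrite('pics/s3c.png',f[:,:,::-1])
E
```

```text
time: 14.67
tool_pos: [0.4966, -0.0993, 0.0843]
tool_rot: [0.0, -0.707, 0.707, -0.0]
contact_force: [0.0, 0.4, 0.6]
gripper_width: 1.002
time: 15.5
tool_pos: [0.4981, -0.0998, 0.2599]
tool_rot: [0.002, -0.707, 0.707, -0.004]
contact_force: [0.6, -0.7, 0.2]
gripper_width: 0.999
t 15.6 at [ 0.4971 -0.0995  0.2565] yaw/tool x [-0.0001 -1.      0.0013] z [ 0.0035 -0.0013 -1.    ] w 0.997016512449087 F [-0.9021 -0.0608  0.0183] j [-0.3444 -0.2394  1.8805  0.      1.4968  1.2265]
LINEAR cm [-41.9473   2.7175   0.5844] ROT deg [ -0.1026  -0.2157 -90.0036]
((254.71636962890625, 181.73004150390625), (49.33004379272461, 51.38102722167969), 90.51626586914062) 1930.0 [ 0.4962 -0.0975  0.102 ]
((440.16070556640625, 160.107666015625), (104.7599105834961, 315.1064453125), 7.472947120666504) 14408.0 [ 0.5167 -0.2672  0.102 ]
home rim expects (np.float64(254.48714792380315), np.float64(182.49564034975413))
```

View pics/s3c.png

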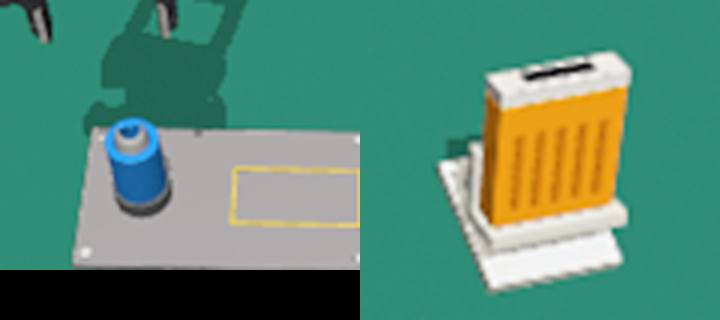

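The sleeve is home and released: its rim measures within 1 mm of the expected spot, and the scene crop shows it seated with the shaft tip protruding. The module leans in its rest at crop (555,150). Moving over to it.

```bash
python3 -m pendant '{"linear":[[-1,0,0],[-3,0,-0.2],[-6,0,-0.5],[-9.5,0,-1],[-13,0,-1.5],[-16.5,0,-2],[-20,0,-2.3],[-23,-0.1,-2.3],[-25,-0.2,-2.3],[-26,-0.2,-2.3]],"rotation":[[0,0,-3],[0,0,-8],[0,0,-14],[0,0,-20],[0,0,-26],[0,0,-32],[0,0,-38],[0,0,-44],[0,0,-49],[0,0,-52]],"grip":[0,0,0,0,0,0,0,0,0,0]}'
python3 -c "
from h import *
delta([.50,.29,.28],Rdown(0))"
```

```text
time: 16.43
tool_pos: [0.4974, 0.1631, 0.2753]
tool_rot: [0.0, 0.947, -0.322, -0.002]
contact_force: [-0.0, -1.2, -0.4]
gripper_width: 1.001
t 16.4333 at [0.4974 0.1631 0.2753] yaw/tool x [ 0.792  -0.6105 -0.0027] z [-0.0033  0.0001 -1.    ] w 1.0007738496474357 F [-0.0046 -1.2173 -0.4007] j [ 0.1743 -0.2032  1.8187  0.0007  1.5293  0.831 ]
LINEAR cm [ -7.5389 -10.2101  -0.4748] ROT deg [  0.0582   0.1849 -37.6231]
```

```bash
python3 -m pendant '{"linear":[[-0.7,-1,0],[-1.9,-2.6,-0.1],[-3.1,-4.2,-0.2],[-4.3,-5.8,-0.3],[-5.4,-7.3,-0.4],[-6.4,-8.6,-0.5],[-7,-9.6,-0.5],[-7.4,-10,-0.5],[-7.5,-10.2,-0.5],[-7.5,-10.2,-0.5]],"rotation":[[0,0,-3],[0,0,-8],[0,0,-13],[0,0,-18],[0,0,-23],[0,0,-28],[0,0,-33],[0,0,-36],[0,0,-37.6],[0,0,-37.6]],"grip":[0,0,0,0,0,0,0,0,0,0]}'
python3 - <<'E'
from h import *
im,c=grab('wrist','w7.png'); np.save('w7.npy',c,allow_pickle=True)
delta([.50,.29,.28],Rdown(0))
E
```

```text
time: 17.27
tool_pos: [0.5016, 0.2874, 0.2805]
tool_rot: [0.001, 1.0, -0.003, -0.001]
contact_force: [-0.3, -0.3, 0.3]
gripper_width: 1.005
t 17.3167 at [0.5017 0.287  0.2809] yaw/tool x [ 1.     -0.0078 -0.0022] z [-0.0022 -0.0011 -1.    ] w 1.0010623536324441 F [-0.1455 -1.1358  0.4579] j [ 0.391  -0.0721  1.691  -0.0002  1.5251  0.3989]
LINEAR cm [-0.1737 -0.2952  0.0867] ROT deg [ 0.0646  0.125  -0.4479]
```

View pics/w7.png

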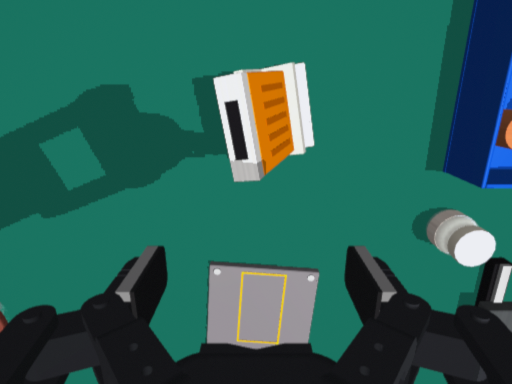

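Run:
```python
from h import *
im=cv2.imread('pics/w7.png'); a=cv2.resize(im[55:195,200:320],None,fx=4.2,fy=4.2,interpolation=cv2.INTER_CUBIC)
cv2.imwrite('pics/w7c.png',a)
c=np.load('w7.npy',allow_pickle=True).item(); T=np.array(c['cam_to_world']); print(T)
for u,v,z in [(214,80,.132),(233,181,.132),(240,125,.137)]: print(onplane(c,u,v,z))
```

```text
[[ 1.      0.0051  0.0044  0.5032]
 [-0.0062  0.9519  0.3062  0.3675]
 [-0.0026 -0.3062  0.952   0.4003]
 [ 0.      0.      0.      1.    ]]
[0.4685 0.3751 0.132 ]
[0.4816 0.2888 0.132 ]
[0.4893 0.3392 0.137 ]
```

View pics/w7c.png

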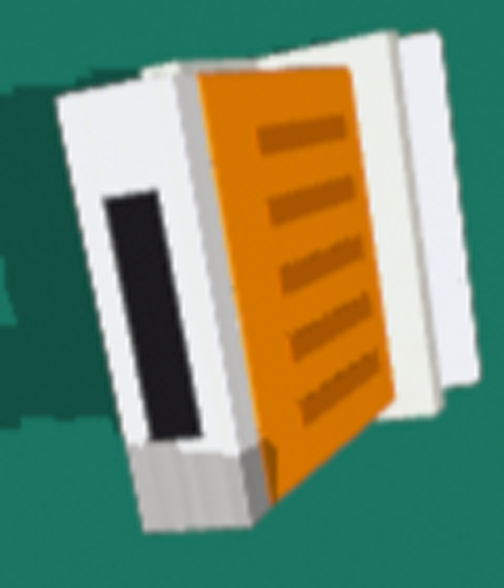

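The crop shows the silver end face as a quadrilateral at wrist pixels (213.6,78), (234.5,181), (259.5,180), (242.4,71). Its grey lower part is only the gripper's shadow.

Run:
```python
from h import *
c=np.load('w7.npy',allow_pickle=True).item()
Q=[onplane(c,*q) for q in [(213.6,78.1,.132),(234.5,181.2,.132),(259.5,180,.142),(242.4,71.2,.142)]]
A,B,C,D=Q; print(Q); print('AB',np.linalg.norm(A-B),'DC',np.linalg.norm(D-C),'AD',np.linalg.norm(A-D),'BC',np.linalg.norm(B-C))
y=(A-B)+(D-C); yaw=np.arctan2(-y[0],y[1]); T=np.mean(Q,0); print('yaw',np.degrees(yaw),'T',T)
print([np.degrees(np.arctan2(-v[0],v[1])) for v in (A-B,D-C)])
R=Rdown(yaw,.4); zm=-R.as_matrix()[:,2]
print('pre',T+zm*.06); delta(T+zm*.06,R)
```

```text
[array([0.4682, 0.3766, 0.132 ]), array([0.483 , 0.2886, 0.132 ]), array([0.5055, 0.2925, 0.142 ]), array([0.4923, 0.3812, 0.142 ])]
AB 0.08921330489308525 DC 0.08965570855141218 AD 0.02648460881397416 BC 0.024968965723160524
yaw 8.97228818147443 T [0.4873 0.3347 0.137 ]
[np.float64(9.497350424553648), np.float64(8.449816915764831)]
pre [0.4642 0.3311 0.1923]
t 17.3167 at [0.5017 0.287  0.2809] yaw/tool x [ 1.     -0.0078 -0.0022] z [-0.0022 -0.0011 -1.    ] w 1.0010623536324441 F [-0.1455 -1.1358  0.4579] j [ 0.391  -0.0721  1.691  -0.0002  1.5251  0.3989]
LINEAR cm [-3.7682 -4.3825  8.8636] ROT deg [ 1.9381 22.9962 -9.2839]
```

```bash
python3 -m pendant '{"linear":[[-0.4,-0.4,0.5],[-1.2,-1.2,1.6],[-2,-2,3],[-2.8,-2.8,4.4],[-3.6,-3.5,5.6],[-4.2,-4.1,6.4],[-4.5,-4.4,7],[-4.5,-4.4,7],[-4.5,-4.4,7],[-4.5,-4.4,7]],"rotation":[[0.2,3,-1],[0.6,7,-3],[0.9,11,-5],[1.2,15,-7],[1.5,19,-8.5],[1.9,23,-9.3],[1.9,23,-9.3],[1.9,23,-9.3],[1.9,23,-9.3],[1.9,23,-9.3]],"grip":[0,0,0,0,0,0,0,0,0,0]}'
python3 - <<'E'
from h import *
im,c=grab('wrist','w8.png'); np.save('w8.npy',c,allow_pickle=True)
T=np.array([.4873,.3347,.137]);R=Rdown(np.radians(9),.4); zm=-R.as_matrix()[:,2]
delta(T-zm*.025,R)
for q in [(0.4682, 0.3766, 0.132),(0.483 , 0.2886, 0.132),(0.5055, 0.2925, 0.142),(0.4923, 0.3812, 0.142)]: print(proj(c,q))
E
```

```text
time: 18.15
tool_pos: [0.4589, 0.3316, 0.2138]
tool_rot: [-0.016, 0.977, 0.076, 0.2]
contact_force: [1.2, -0.1, 0.7]
gripper_width: 0.999
t 18.2 at [0.459  0.3316 0.214 ] yaw/tool x [0.9084 0.1425 0.393 ] z [ 0.3881  0.0618 -0.9196] w 0.9996773854076777 F [ 0.2702  0.2451 -0.1467] j [ 0.5653 -0.2662  2.009  -0.1823  1.0323  0.4742]
LINEAR cm [-0.4222  0.1421 10.6934] ROT deg [-0.0211 -0.2208 -0.0766]
(np.float64(228.1498690477061), np.float64(148.77648315114763))
(np.float64(232.62600520897158), np.float64(267.44374338725595))
(np.float64(266.0799152349158), np.float64(267.1844359255354))
(np.float64(268.4843433727615), np.float64(147.43832526260445))
```

View pics/w8.png

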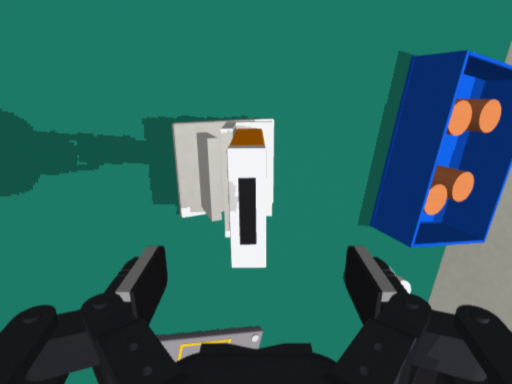

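The second view agrees with the first: corners were predicted at (228,149), (233,267), (266,267), (268,147) and are seen within about 3 px. Approaching along the tool axis and gripping.

```bash
python3 -m pendant '{"linear":[[-0.1,0,0.5],[-0.3,0.1,1.5],[-0.4,0.1,3],[-0.4,0.1,4.7],[-0.4,0.1,6.4],[-0.4,0.1,8],[-0.4,0.1,9.4],[-0.4,0.1,10.3],[-0.4,0.1,10.7],[-0.4,0.1,10.7]],"rotation":[[0,0,0],[0,-0.2,0],[0,-0.2,0],[0,-0.2,0],[0,-0.2,0],[0,-0.2,0],[0,-0.2,0],[0,-0.2,0],[0,-0.2,0],[0,-0.2,0]],"grip":[0,0,0,0,0,0,0,0,0,0]}'
python3 -m pendant '{"linear":[[0,0,0],[0,0,0],[0,0,0],[0,0,0],[0,0,0],[0,0,0],[0,0,0],[0,0,0],[0,0,0],[0,0,0]],"rotation":[[0,0,0],[0,0,0],[0,0,0],[0,0,0],[0,0,0],[0,0,0],[0,0,0],[0,0,0],[0,0,0],[0,0,0]],"grip":[0.2,0.4,0.5,0.6,0.7,0.8,0.9,1,1,1]}'
python3 -c "
from h import *
delta([.4873,.3347,.114])"
```

```text
time: 19.03
tool_pos: [0.4952, 0.3361, 0.1108]
tool_rot: [-0.015, 0.977, 0.077, 0.196]
contact_force: [-0.5, 0.3, -0.8]
gripper_width: 1.004
time: 19.87
tool_pos: [0.4954, 0.3369, 0.1131]
tool_rot: [-0.016, 0.977, 0.077, 0.198]
contact_force: [-4.3, -0.7, 6.6]
gripper_width: 0.298
t 19.8667 at [0.4954 0.3369 0.1131] yaw/tool x [0.91   0.1445 0.3887] z [ 0.3838  0.0613 -0.9214] w 0.2977178906548564 F [-4.2829 -0.694   6.562 ] j [ 0.5347 -0.0637  2.0109 -0.1948  0.83    0.4824]
LINEAR cm [-0.7366  0.0885 -0.4088] ROT deg [0. 0. 0.]
```

```bash
python3 -m pendant '{"linear":[[0,0,-0.2],[0,0,-0.7],[0,0,-1.5],[0,0,-2.7],[0,0,-4.2],[0,0,-5.8],[0,0,-7.4],[0,0,-8.9],[0,0,-9.7],[0,0,-10]],"rotation":[[0,0,0],[0,0,0],[0,0,0],[0,0,0],[0,0,0],[0,0,0],[0,0,0],[0,0,0],[0,0,0],[0,0,0]],"grip":[1,1,1,1,1,1,1,1,1,1]}'
python3 -c "
from h import *
delta([.5075,.052,.19],Rdown(np.radians(-4.6)))
delta([.48,.20,.20],Rdown(np.radians(2)))"
```

```text
time: 20.7
tool_pos: [0.4567, 0.3306, 0.2053]
tool_rot: [-0.016, 0.977, 0.077, 0.198]
contact_force: [-0.0, 0.2, -3.7]
gripper_width: 0.296
t 20.7 at [0.4567 0.3306 0.2053] yaw/tool x [0.9099 0.1443 0.3888] z [ 0.3839  0.0615 -0.9213] w 0.29597019472884895 F [-0.0409  0.2446 -3.6971] j [ 0.5651 -0.2629  2.0203 -0.1811  1.0217  0.4741]
LINEAR cm [ 0.0093 28.3107  1.6465] ROT deg [ -2.7542 -22.7687  13.4352]
t 20.7 at [0.4567 0.3306 0.2053] yaw/tool x [0.9099 0.1443 0.3888] z [ 0.3839  0.0615 -0.9213] w 0.29597019472884895 F [-0.0409  0.2446 -3.6971] j [ 0.5651 -0.2629  2.0203 -0.1811  1.0217  0.4741]
LINEAR cm [ 0.031  13.2619  0.5801] ROT deg [ -1.4365 -22.8503   6.9234]
```

```bash
python3 -m pendant '{"linear":[[0,0.6,0],[0,2,0.1],[0,5,0.3],[0,9,0.5],[0,13,0.7],[0,17,1],[0,21,1.2],[0,24.5,1.4],[0,27,1.6],[0,28.3,1.6]],"rotation":[[0,-0.5,0.3],[-0.2,-1.6,0.9],[-0.5,-4,2.4],[-0.9,-7.2,4.3],[-1.3,-10.5,6.2],[-1.7,-13.7,8],[-2.1,-17,10],[-2.4,-19.8,11.7],[-2.6,-21.8,12.8],[-2.8,-22.8,13.4]],"grip":[1,1,1,1,1,1,1,1,1,1]}'
python3 -m pendant '{"linear":[[0,0,0],[0,0,0],[0,0,0],[0,0,0],[0,0,0],[0,0,0],[0,0,0],[0,0,0],[0,0,0],[0,0,0]],"rotation":[[0,0,0],[0,0,0],[0,0,0],[0,0,0],[0,0,0],[0,0,0],[0,0,0],[0,0,0],[0,0,0],[0,0,0]],"grip":[1,1,1,1,1,1,1,1,1,1]}'
python3 - <<'E'
from h import *
im,c=grab('wrist','w9.png'); s,cs=grab('scene','s9.png')
delta([.5075,.053,.107],Rdown(np.radians(-4.6)))
a=cv2.resize(s[90:220,170:330],None,fx=3,fy=3,interpolation=cv2.INTER_CUBIC)
cv2.imwrite('pics/s9c.png',cv2.resize(np.hstack([a,cv2.resize(im,(480,390))]),(800,325))[:,:,::-1])
E
```

```text
time: 21.53
tool_pos: [0.5078, 0.0484, 0.188]
tool_rot: [0.001, 0.999, -0.042, -0.002]
contact_force: [0.3, 0.3, -3.5]
gripper_width: 0.294
time: 22.37
tool_pos: [0.5076, 0.0521, 0.1898]
tool_rot: [0.001, 0.999, -0.04, -0.0]
contact_force: [0.4, 0.1, -3.4]
gripper_width: 0.297
t 22.4667 at [0.5076 0.052  0.1897] yaw/tool x [ 0.9968 -0.0798 -0.0007] z [-0.0008 -0.0015 -1.    ] w 0.29533326282614664 F [-0.6476 -0.0577 -3.4282] j [-0.043  -0.1775  1.9405 -0.0016  1.3793  0.0371]
LINEAR cm [-0.0122 -0.1112  8.2733] ROT deg [0.0914 0.0397 0.0238]
```

View pics/s9c.png

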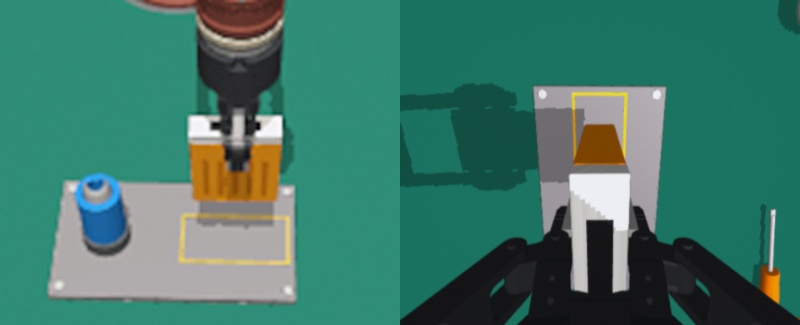

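The module hangs upright over the bay, centred between the outline's long sides, and the sleeve is still home. Lowering, then creeping to contact.

```bash
python3 -m pendant '{"linear":[[0,0,0.4],[0,-0.1,1.2],[0,-0.1,2.4],[0,-0.1,3.8],[0,-0.1,5.2],[0,-0.1,6.5],[0,-0.1,7.5],[0,-0.1,8.1],[0,-0.1,8.3],[0,-0.1,8.3]],"rotation":[[0,0,0],[0.1,0,0],[0.1,0,0],[0.1,0,0],[0.1,0,0],[0.1,0,0],[0.1,0,0],[0.1,0,0],[0.1,0,0],[0.1,0,0]],"grip":[1,1,1,1,1,1,1,1,1,1]}'
python3 -m pendant '{"linear":[[0,0,0.1],[0,0,0.2],[0,0,0.3],[0,0,0.4],[0,0,0.5],[0,0,0.6],[0,0,0.7],[0,0,0.7],[0,0,0.7],[0,0,0.7]],"rotation":[[0,0,0],[0,0,0],[0,0,0],[0,0,0],[0,0,0],[0,0,0],[0,0,0],[0,0,0],[0,0,0],[0,0,0]],"grip":[1,1,1,1,1,1,1,1,1,1]}'
```

```text
time: 23.3
tool_pos: [0.5073, 0.0529, 0.106]
tool_rot: [-0.0, 0.999, -0.04, -0.001]
contact_force: [0.0, 0.4, -2.6]
gripper_width: 0.298
time: 24.13
tool_pos: [0.5076, 0.0529, 0.0997]
tool_rot: [-0.0, 0.999, -0.04, -0.0]
contact_force: [-0.3, 0.1, -4.0]
gripper_width: 0.299
```

```bash
python3 -m pendant '{"linear":[[0,0,0.05],[0,0,0.1],[0,0,0.15],[0,0,0.2],[0,0,0.25],[0,0,0.25],[0,0,0.25],[0,0,0.25],[0,0,0.25],[0,0,0.25]],"rotation":[[0,0,0],[0,0,0],[0,0,0],[0,0,0],[0,0,0],[0,0,0],[0,0,0],[0,0,0],[0,0,0],[0,0,0]],"grip":[1,1,1,1,1,1,1,1,1,1]}'
```

```text
time: 24.97
tool_pos: [0.5076, 0.0529, 0.0972]
tool_rot: [-0.0, 0.999, -0.04, -0.0]
contact_force: [0.9, 0.1, -3.0]
gripper_width: 0.294
```

```bash
python3 -m pendant '{"linear":[[0,0,0.03],[0,0,0.06],[0,0,0.09],[0,0,0.12],[0,0,0.15],[0,0,0.15],[0,0,0.15],[0,0,0.15],[0,0,0.15],[0,0,0.15]],"rotation":[[0,0,0],[0,0,0],[0,0,0],[0,0,0],[0,0,0],[0,0,0],[0,0,0],[0,0,0],[0,0,0],[0,0,0]],"grip":[1,1,1,1,1,1,1,1,1,1]}'
```

```text
time: 25.8
tool_pos: [0.5076, 0.0529, 0.0957]
tool_rot: [-0.0, 0.999, -0.04, -0.0]
contact_force: [-0.7, -0.0, -2.8]
gripper_width: 0.297
```

```bash
python3 -m pendant '{"linear":[[0,0,0.03],[0,0,0.06],[0,0,0.09],[0,0,0.12],[0,0,0.15],[0,0,0.15],[0,0,0.15],[0,0,0.15],[0,0,0.15],[0,0,0.15]],"rotation":[[0,0,0],[0,0,0],[0,0,0],[0,0,0],[0,0,0],[0,0,0],[0,0,0],[0,0,0],[0,0,0],[0,0,0]],"grip":[1,1,1,1,1,1,1,1,1,1]}'
```

```text
time: 26.63
tool_pos: [0.5078, 0.053, 0.0956]
tool_rot: [-0.0, 0.999, -0.04, -0.0]
contact_force: [-4.2, 1.2, 6.9]
gripper_width: 0.294
```

Contact at TCP z≈0.0956, with about 10 N of load. I'll open slowly and retreat.

```bash
python3 -m pendant '{"linear":[[0,0,-0.05],[0,0,-0.08],[0,0,-0.08],[0,0,-0.08],[0,0,-0.08],[0,0,-0.08],[0,0,-0.08],[0,0,-0.08],[0,0,-0.08],[0,0,-0.08]],"rotation":[[0,0,0],[0,0,0],[0,0,0],[0,0,0],[0,0,0],[0,0,0],[0,0,0],[0,0,0],[0,0,0],[0,0,0]],"grip":[1,1,0.9,0.8,0.7,0.65,0.6,0.4,0.2,0]}'
python3 -m pendant '{"linear":[[0,0,0],[0,0,0],[0,0,-0.5],[0,0,-1.5],[0,0,-3],[0,0,-5],[0,0,-7.5],[0,0,-10],[0,0,-12],[0,0,-13]],"rotation":[[0,0,0],[0,0,0],[0,0,0],[0,0,0],[0,0,0],[0,0,0],[0,0,0],[0,0,0],[0,0,0],[0,0,0]],"grip":[0,0,0,0,0,0,0,0,0,0]}'
python3 -m pendant '{"linear":[[-0.5,0,-1],[-2,0,-2],[-5,0,-3],[-8,0,-3],[-11,0,-3],[-13,0,-3],[-14,0,-3],[-14,0,-3],[-14,0,-3],[-14,0,-3]],"rotation":[[0,0,0],[0,0,0],[0,0,0],[0,0,0],[0,0,0],[0,0,0],[0,0,0],[0,0,0],[0,0,0],[0,0,0]],"grip":[0,0,0,0,0,0,0,0,0,0]}'
python3 - <<'E'
from h import *
s,cs=grab('scene','s10.png'); t,ct=grab('top','t10.png')
print(manip.state()['contact_force'])
a=cv2.resize(s[100:220,170:330],(440,330),interpolation=cv2.INTER_CUBIC); b=cv2.resize(t[185:275,220:340],(440,330)*1,interpolation=cv2.INTER_CUBIC)
cv2.imwrite('pics/s10c.png',cv2.resize(np.hstack([a,b]),(800,300))[:,:,::-1])
E
```

```text
time: 27.47
tool_pos: [0.5076, 0.0528, 0.0948]
tool_rot: [-0.0, 0.999, -0.04, -0.0]
contact_force: [-0.3, -0.3, 0.4]
gripper_width: 0.812
time: 28.3
tool_pos: [0.5092, 0.0528, 0.2297]
tool_rot: [-0.0, 0.999, -0.04, 0.003]
contact_force: [0.7, -0.2, 1.0]
gripper_width: 1.001
time: 29.13
tool_pos: [0.3683, 0.064, 0.2549]
tool_rot: [-0.0, 0.999, -0.04, -0.001]
contact_force: [0.4, 0.8, 0.3]
gripper_width: 0.998
[ 0.9293 -0.7529 -0.1285]
```

View pics/s10c.png

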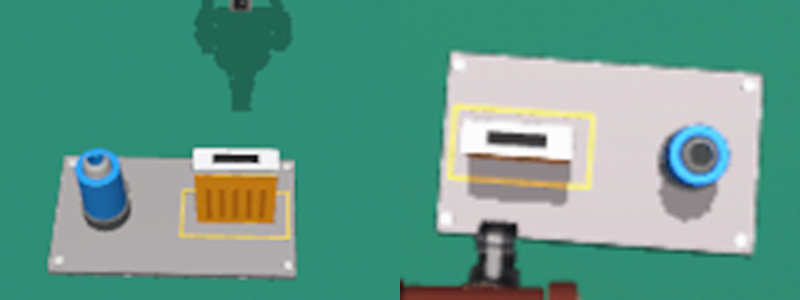

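```bash
python3 -c "
from plant import manip
print(manip.job_done(), manip.state()['time'])"
```

```text
the job is handed in; nothing more can be done
the job is handed in; nothing more can be done
```

I slid the sleeve over the shaft, lowered it in slow steps and released it on the shoulder. Then I took the module out of its rest, stood it upright in the yellow outline, backed the arm clear and handed the job in at about 29 s of the 61 s allowed. The hand-in gives no verdict, so I'm going by my own checks.

- **Sleeve:** it touched down at the expected seated height (tool at 0.085 m). After release, its rim measured within 1 mm of the shaft axis.
- **Module:** it touched down with the tool at 0.0956 m, against 0.097 m predicted. The last pictures show it plumb, silver end up, centred to within a few mm by eye, with its foot inside the outline. I judged the plumb angle by eye and did not measure it.
- **Other objects:** I never went near the jar or the screwdriver, and I lifted the sleeve straight up past the bearing. I did not re-measure any of the three at the end.

Three readings disagreed along the way, none beyond what the fit allowed:

- **Shaft tip height:** the paired views put it at 0.096–0.104 m, against 0.117 m given. The tip and shoulder positions, worked out from the given heights, agreed with each other, so I used those.
- **Wrist camera:** it showed an offset of about 2 mm in y, which I cancelled by working with the sleeve-to-shaft difference.
- **Side force:** about 4.6 N appeared as the sleeve went onto the shaft. Shifting it about 2 mm in +x reduced that to 0.7 N.

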